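Load a paper-sample plate into the sloping viewer

TASK

Slide the thin blue sample plate across the raised wooden board until one end hangs well over the board's front edge (the edge nearest the robot) without letting it fall, then grip that overhanging end by its two long sides and lift the plate off. Set it down squarely (do not drop it) on the sloping white bed of the viewer, centred and with its lower end against or close to the orange lip, let go, and swing the green cover fully shut over it. Leave everything else on the table where it is.

Things in the scene. Friction and masses are not known exactly. Their poses are not given: they have to be found in the camera images.
- plate: Blue rigid sheet 150 mm long (x), 60 wide (y), 3 thick, tan and cream swatches on top, 50 to 105 g. Origin: centre of the underside; z up out of the swatches. Starts flat on the board, its -x end nearest the board's front edge but about 30 to 70 mm back. Too thin to be gripped well while flat on the board; fingertips pressed on it with 4 to 12 N and drawn along drag it: it slides easily on the board.
- board: Raised plywood work board, fixed: top 240 mm (x) by 260 mm (y), 60 mm above the table, 22 mm thick. Origin: centre of the underside, at table level. The front edge, nearest the robot, is its -x edge. A jar and a folding tool stand on it, either side of the plate.
- board_edge (a point): Middle of the board's front edge, on its top surface; x points from the edge over the board, z up.
- bed: The viewer's sloping white rail, fixed, 168 mm long, 40 wide, so the plate overhangs it 10 mm each side and fingers can straddle both. Origin: middle of the lower end of its top, 75 mm above the table; x up the slope (30 degrees, rising away from the robot), y across, z square to it. Orange lip, 5 mm high, at x = 0. Seated, the plate's origin is at x = 75 to 85 mm, y = 0. Base plate below: 14 mm thick.
- cover (a joint): Angle of the viewer's cover (green frame, clear window, orange tab), rad: 0 fully shut (parallel to the bed), growing as it opens; 1.57 stands square to the bed. Starts at 1.4 to 1.7, limit 1.9. The friction hinge holds it at any angle; about 2 N at the tab moves it.
- cover_hinge (a point): Middle of the cover's hinge axis, parallel to the bed's y, at bed x = 175 mm, z = 12 mm. The cover is 80 mm wide and 6 mm thick, centred on this axis; shut, it reaches down the bed to 165 mm from the axis (185 mm with the tab), its underside 9 mm above the bed surface.
- cover_tab (a point): Centre of the orange tab (36 mm wide, 20 mm long, 6 mm thick) at the cover's free end, on the outer face (the upper one when shut), 175 mm from the hinge axis. Its z points out of the outer face, its x towards the hinge.
- jar: Small jar standing on the board, 40 mm wide, 50 mm tall; origin under its centre. Leave alone.
- folder: Ivory-coloured flat folding tool on the board, 110 x 18 x 6 mm; origin under its centre. Leave alone.
- bowl: Blue bowl beyond the work area, 72 mm wide, 35 mm tall; origin under its centre. Leave alone.
- brush: Flat paste brush on the table, 190 mm long; origin under its middle. Leave alone.
- carton: Pale pink carton 100 x 70 x 45 mm on the table; origin under its centre. Leave alone.
- weight: Dark steel paperweight 90 x 50 x 50 mm with brass knob; origin under its centre. Leave alone.
- brushpot: White cup 80 mm wide, 90 mm tall; origin under its centre. Leave alone.

How it is judged:
By the outcome, as a careful person would: the job done as asked, in the order asked, and still so for the second after the job is handed in, with the robot touching nothing.
It also fails if it takes over 67 s, if anything falls off the work surface, if the arm or the gripper's body presses on something with over 40 N, if the wrist force passes 120 N, or if a joint passes its speed limit or range.

ROBOT

A 6-joint arm with a two-finger parallel gripper is mounted at the origin on the work surface. World frame = base frame: x ahead of the robot, y to its left, z up, the work surface at z = 0. Lengths are in m, angles in rad, forces in N, time in s.
With the tool pointing down it reaches from about 0.35 to 0.775 m from the base axis. Payload 5.5 kg.
Tool frame: the origin (TCP) lies at the very end of the fingers, on their centre line; the grasp point (between the pads) lies 19 mm behind it (grip_point_offset is the distance from the TCP to the grasp point, in m); z points along the fingers, y is the direction in which the jaws open and shut (so a half turn about z gives the same grasp; the last joint's range is limited). The gripper opens to 85 mm and grips with 20 to 120 N. Pads are 22 mm wide; open, the fingers measure 114 mm over their backs; the gripper's body (76 mm by 85 mm) begins 54 mm behind the grasp point. The pads swing forward as they close: fully open they stand 13 mm farther back than shut.
Start: joints at [1.079, 0.313, 0.046, 1.304, 0, 1.431], TCP at [0.198, 0.54, 0.231] pointing down, gripper open.
Joint ranges: [-2.76, 2.76], [-0.86, 1.69], [-1.03, 1.26], [-2.2, 2.34], [-1.47, 1.5], [-3.14, 3.14]. Speed limits (rad/s): [2.57, 2.57, 3.14, 3.14, 3.14, 3.14].

INTERFACE

Orientations are given as a unit quaternion [w, x, y, z].
In Python, from workcell import * gives the robot as it stands.
- The arm moves only by the shell command python3 -m crank 'ROWS' [OPENING] [FORCE]. ROWS is a JSON object of lists of equal length, an entry for each row: "travel": the shift along the tool's x, y, z in units of 40 mm (1.0 is 40 mm), a list of three; "turn": the turn about the tool's z in rad. In form: {"travel": [[x, y, z], ...], "turn": [turn, ...]}. A call has 1 to 5 rows; each row is the pose to reach, as a shift and turn from the pose commanded when the call began, along the tool's axes at that moment; what a row does not reach only later rows make up. A row lasts 1/12 s, in which the tool goes at most 41.7 mm and 7.16 degrees, less where a joint would pass 70% of its speed; a pose out of reach is approached as far as the arm can. A call with a gripper value outside its range is refused whole. OPENING is the finger opening in mm, from 0 to 85.4, set as the call begins (- or left out, the last holds). The fingers move at their own pace and stop on an object; FORCE is the grip in N (left out, the last holds). Time passes only in rows, so rows that repeat a pose let the fingers close. It gives the time, the measured TCP pose, the force and the opening at its end, in the units of the state.
- get_state(): the state, without advancing time (a new reading comes with each control period).
- read_camera(name): name is "side" or "top" or "wrist"; returns a dict with "image" (400x640x3 uint8, red, green, blue), "K" (3x3 intrinsics, pixels), "R" (3x3) and "t" (3): a world point X has camera coordinates R X + t. Camera axes: x right, y down, z forward; pixel columns grow to the right and rows downward; lengths in m; the calibration is good to about 2 mm. A picture is of the moment at which its call begins. There is no depth.
- hand_in(): hands the job in, once; it reports no verdict.
The state is a dict: "clock": time; "joint_pos": joint angles; "qvel": joint speeds; "tau": joint torques, N m; "tcp_pos": TCP position; "orientation": TCP orientation; "wrist_force": force on the tool from outside, world axes, zero at the start; "ft_torque": the same for the moment, N m; "finger_gap": finger opening in m.
Only numpy, scipy, OpenCV 4.12 (cv2) and the standard library are available. Lean on these libraries where they do the work, as an engineer would, in place of code of your own. Each camera call takes 0.05 s, during which the arm holds its last target. There are 200 camera calls.

## Working session

There is one attempt and no reset: what is moved stays moved. The work goes in short steps, Python scripts to look and compute and a shell command to move; the robot and the scene stay as the last step left them, time stands still between calls to the robot, and variables do not carry over. Pictures are saved under pics/ and viewed, about 8 in all and at most 12, crops included, and the job is handed in when it is done.

```bash
mkdir -p pics; ls
python3 - <<'E'
from workcell import *
import cv2,numpy as np
s=get_state();print({k:np.round(v,3).tolist() for k,v in s.items()})
for n in("top","side"):
    c=read_camera(n);cv2.imwrite(f"pics/{n}0.png",c["image"][:,:,::-1]);np.savez(f"{n}0.npz",**c)
    print(n,c["K"].round(1).tolist(),c["R"].round(3).tolist(),c["t"].round(3).tolist())
E
```

```text
pics
{'clock': 0.0, 'joint_pos': [1.079, 0.314, 0.045, 1.304, -0.0, 1.431], 'qvel': [0.001, 0.0, -0.001, -0.001, 0.0, 0.001], 'tau': [-0.001, -48.062, 29.853, 0.019, -0.0, -0.0], 'tcp_pos': [0.198, 0.539, 0.23], 'orientation': [-0.0, 0.175, 0.985, -0.001], 'wrist_force': [0.387, 0.85, 0.322], 'ft_torque': [0.005, -0.023, 0.045], 'finger_gap': 0.085}
top [[365.7, 0.0, 316.9], [0.0, 365.7, 203.0], [0.0, 0.0, 1.0]] [[0.005, -1.0, 0.014], [-0.994, -0.006, -0.106], [0.106, -0.013, -0.994]] [-0.009, 0.588, 1.088]
side [[469.3, 0.0, 320.1], [0.0, 469.3, 194.3], [0.0, 0.0, 1.0]] [[0.95, -0.312, 0.022], [-0.178, -0.597, -0.783], [0.257, 0.74, -0.622]] [-0.535, 0.198, 1.334]
```

View pics/top0.png

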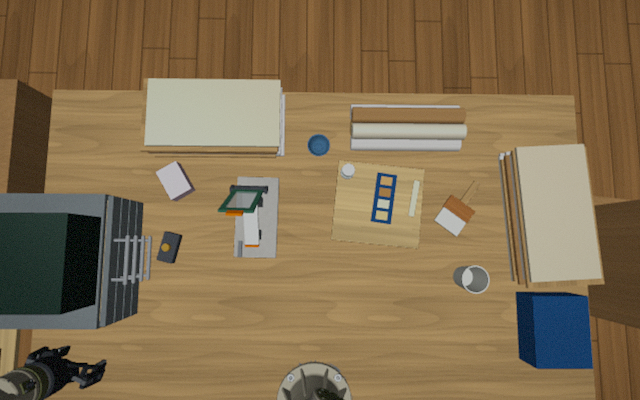

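View pics/side0.png

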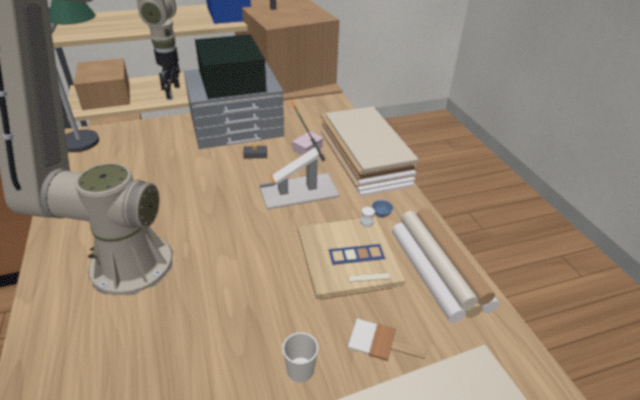

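The top view shows the viewer around (250,215), the plate at (384,198), the board's front edge along row ~243, the jar at (348,171) and the folder at (414,198). The side view agrees with this. I'll enlarge next.

```bash
cat > h.py <<'E'
import numpy as np,cv2
def proj(c,X):
    X=np.atleast_2d(X)@c["R"].T+c["t"];p=X@c["K"].T;return p[:,:2]/p[:,2:]
def ray(c,uv,z):
    d=c["R"].T@np.linalg.solve(c["K"],[uv[0],uv[1],1.]);o=-c["R"].T@c["t"];return o+d*(z-o[2])/d[2]
def tri(cs,uvs):
    A=[];b=[]
    for c,uv in zip(cs,uvs):
        d=c["R"].T@np.linalg.solve(c["K"],[uv[0],uv[1],1.]);d/=np.linalg.norm(d);P=np.eye(3)-np.outer(d,d);A.append(P);b.append(P@(-c["R"].T@c["t"]))
    return np.linalg.lstsq(np.vstack(A),np.hstack(b),rcond=None)[0]
E
python3 - <<'E'
from h import *
c=np.load("top0.npz");s=np.load("side0.npz");im=c["image"];
h=cv2.cvtColor(im,cv2.COLOR_RGB2HSV)
m=cv2.inRange(h,(105,120,40),(125,255,255));m[:150]=0;m[240:]=0;m[:,:360]=0;m[:,410:]=0
pts=cv2.findNonZero(m)[:,0].astype(float)
W=np.array([ray(c,p,.063)[:2] for p in pts],np.float32)
r=cv2.minAreaRect(W);print("plate rect",r)
a=cv2.resize(im[155:260,325:430],None,fx=4,fy=4,interpolation=2);b=cv2.resize(im[165:270,195:290],None,fx=4,fy=4,interpolation=2)
cv2.imwrite("pics/c1.png",np.hstack([b,a])[:,:,::-1])
i=s["image"][95:215,245:425];cv2.imwrite("pics/c2.png",cv2.resize(i,None,fx=4.4,fy=4.4,interpolation=2)[:,:,::-1])
E
```

```text
plate rect ((0.6013877987861633, -0.20483174920082092), (0.05645296722650528, 0.14618343114852905), 81.46482849121094)
```

View pics/c1.png

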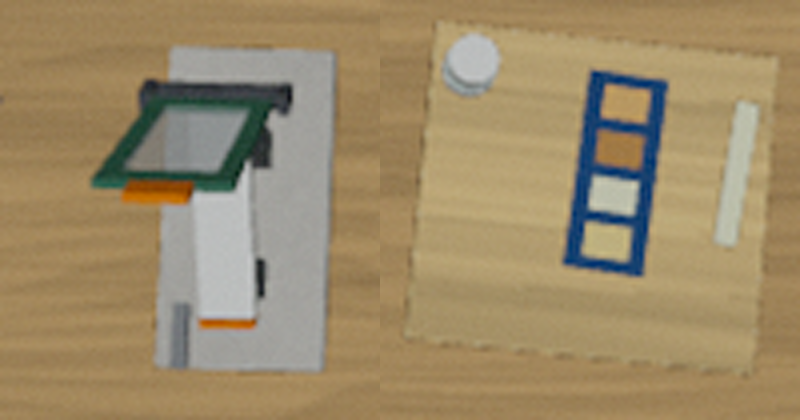

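View pics/c2.png

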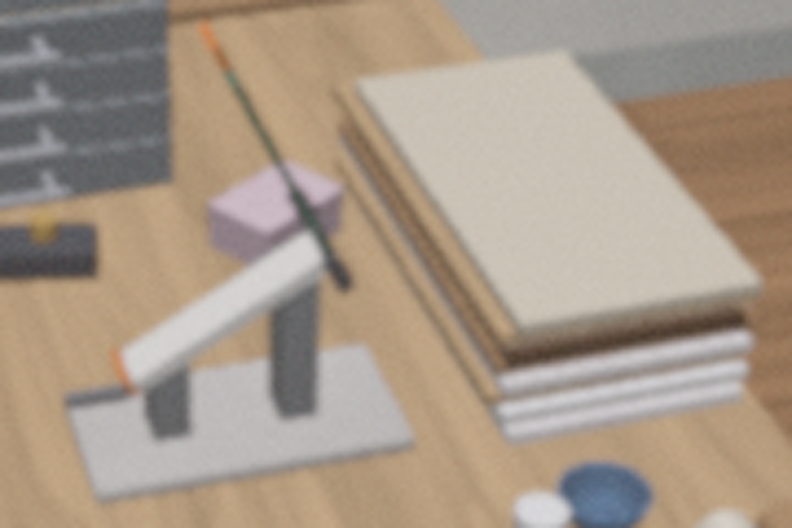

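The top crop gives the board, plate, hinge and lip corners, and the side crop gives the bed, cover and tab. I'll fit poses from both.

```bash
cat > model.py <<'E'
from h import *
from scipy.optimize import least_squares
def bedT(p):
    c,s=np.cos(p[2]),np.sin(p[2]);Rz=np.array([[c,-s,0],[s,c,0],[0,0,1]])
    a=np.pi/6;Ry=np.array([[np.cos(a),0,-np.sin(a)],[0,1,0],[np.sin(a),0,np.cos(a)]])
    return Rz@Ry,np.array([p[0],p[1],.075])
def b2w(p,X):
    R,t=bedT(p);return np.atleast_2d(X)@R.T+t
def cov(th,r,y,n):  # point r from hinge, outer offset n, in bed coords
    return [.175-r*np.cos(th)+n*np.sin(th),y,.012+r*np.sin(th)+n*np.cos(th)]
E
python3 - <<'E'
from model import *
c=np.load("top0.npz");s=np.load("side0.npz")
R=lambda u,v:(325+(u-380)/4,155+v/4);L=lambda u,v:(195+u/4,165+v/4);S=lambda u,v:(245+u/4.4,95+v/4.4)
print("board",[ray(c,R(*q),.06).round(4).tolist() for q in((437,22),(777,57),(750,370),(405,335))])
print("plate",[ray(c,R(*q),.063).round(4).tolist() for q in((592,70),(667,80),(642,275),(563,264))])
print("base",[ray(c,L(*q),.014).round(4).tolist() for q in((172,46),(334,50),(324,370),(156,367))])
def f(p):
    th=p[3]
    X=[[0,.02,.005],[0,-.02,.005],cov(th,.175,0,0)]
    P=b2w(p,X)
    r=[proj(c,P)-[L(200,320),L(256,321),L(158,191)]]
    r.append(proj(s,b2w(p,[[0,.02,.0],[0,-.02,.0],[.168,.02,0],[.168,-.02,0],cov(th,.175,0,0)]))-[S(118,352),S(135,388),S(308,234),S(325,260),S(209,33)])
    return np.vstack(r).ravel()
o=least_squares(f,[.55,.2,0,1.5],x_scale=[.01,.01,.1,.1]);print(o.x.round(4));print(o.fun.reshape(-1,2).round(1).tolist())
p=o.x;print("hinge",b2w(p,[.175,0,.012]),"tab",b2w(p,cov(p[3],.175,0,0)))
E
```

```text
board [[0.7143, -0.0725, 0.06], [0.6893, -0.3299, 0.06], [0.4542, -0.3036, 0.06], [0.4787, -0.0485, 0.06]]
plate [[0.6777, -0.189, 0.063], [0.6705, -0.2454, 0.063], [0.5238, -0.2241, 0.063], [0.5316, -0.1655, 0.063]]
base [[0.6713, 0.2407, 0.014], [0.669, 0.1143, 0.014], [0.4212, 0.118, 0.014], [0.423, 0.2461, 0.014]]
[ 0.4611  0.1818 -0.0053  1.6614]
[[-0.1, 0.2], [-0.2, 0.1], [-0.2, -0.3], [0.4, 0.3], [-0.6, -0.9], [-0.5, -0.9], [-0.7, -0.3], [1.3, 3.0]]
hinge [[0.60669922 0.18105882 0.1728923 ]] tab [[0.53326824 0.18145064 0.33174046]]
```

```bash
cat > d.py <<'E'
# python3 d.py x y z yaw -> travel (units of 40 mm) & turn from the measured pose; yaw: jaw axis = world y turned by yaw
import sys,numpy as np
from workcell import *
from scipy.spatial.transform import Rotation as Ro
def show():
    s=get_state();q=s["orientation"];R=Ro.from_quat([q[1],q[2],q[3],q[0]]).as_matrix()
    yaw=np.arctan2(-R[0,1],R[1,1]);print("t",round(float(s["clock"]),2),"tcp",np.round(s["tcp_pos"],4),"yaw",round(float(yaw),3),"F",np.round(s["wrist_force"],1),"gap",round(float(s["finger_gap"]),4));return s,R,yaw
if __name__=="__main__":
    s,R,yaw=show()
    if len(sys.argv)>4:
        a=list(map(float,sys.argv[1:]))
        print("travel",(R.T@(np.array(a[:3])-s["tcp_pos"])/.04).round(2).tolist(),"turn",round(-(a[3]-yaw),3))
E
python3 d.py 0.40 0.1 0.23 -0.15; python3 d.py 0.61 -0.207 0.15 -0.15
python3 -m crank '{"travel":[[0,0,0],[0,0,0]],"turn":[-0.1,-0.2]}' 0 20; python3 d.py 0.40 0.1 0.23 -0.15
```

```text
t 0.1 tcp [0.198  0.5394 0.2305] yaw -0.352 F [ 0.4  0.4 -1.2] gap 0.0853
travel [-8.53, -8.57, 0.02] turn -0.202
t 0.1 tcp [0.198  0.5394 0.2305] yaw -0.352 F [ 0.4  0.4 -1.2] gap 0.0853
travel [-16.1, -13.96, 2.03] turn -0.202
clock: 0.27
tcp_pos: [0.198, 0.5395, 0.2307]
orientation: [-0.0, 0.074, 0.997, -0.001]
wrist_force: [-0.7, 0.5, 0.1]
finger_gap: 0.0638
t 0.27 tcp [0.198  0.5395 0.2307] yaw -0.147 F [-0.7  0.5  0.1] gap 0.0638
travel [-6.61, -10.13, 0.03] turn 0.003
```

```bash
for i in 1 2 3; do python3 -m crank '{"travel":[[-0.55,-0.85,0],[-1.1,-1.7,0],[-1.65,-2.55,0],[-2.2,-3.38,0]],"turn":[0,0,0,0]}' >/dev/null; done; python3 d.py 0.60 -0.206 0.20 -0.15
```

```text
t 1.27 tcp [0.3978 0.097  0.2312] yaw -0.152 F [0.9 0.9 0.2] gap -0.0002
travel [-6.14, -6.72, 0.78] turn -0.002
```

```bash
python3 -m crank '{"travel":[[-0.6,-0.7,0],[-1.2,-1.4,0],[-1.8,-2.1,0],[-2.4,-2.8,0],[-3.0,-3.4,0]],"turn":[0,0,0,0,0]}' >/dev/null; python3 -m crank '{"travel":[[-0.6,-0.7,0.1],[-1.2,-1.4,0.3],[-1.8,-2.1,0.5],[-2.4,-2.8,0.7],[-3.1,-3.35,0.8]],"turn":[0,0,0,0,0]}' >/dev/null;  python3 -m crank '{"travel":[[0,0,0],[0,0,0]],"turn":[0,0]}' >/dev/null; python3 d.py 0.61 -0.207 0.09 -0.15
python3 - <<'E'
from workcell import *
import cv2,numpy as np
c=read_camera("wrist");cv2.imwrite("pics/w1.png",c["image"][:,:,::-1]);np.savez("w1.npz",**c)
print((-c["R"].T@c["t"]).round(3),c["R"].round(2).tolist())
E
```

```text
t 2.27 tcp [ 0.5981 -0.2061  0.1968] yaw -0.154 F [-1.   0.2 -0.4] gap 0.0002
travel [-0.31, 0.02, 2.67] turn -0.004
[ 0.516 -0.194  0.338] [[0.15, 0.99, 0.0], [0.94, -0.15, 0.32], [0.32, -0.05, -0.95]]
```

View pics/w1.png

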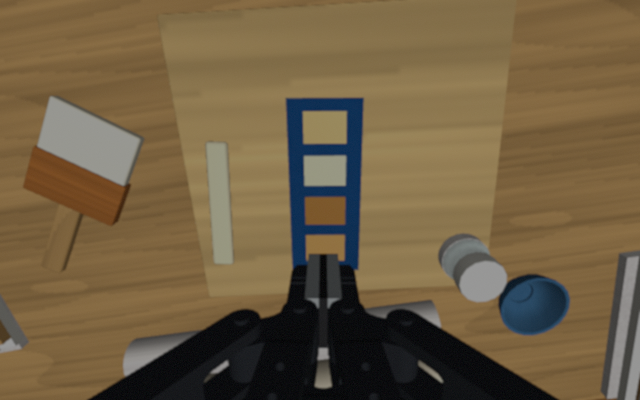

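The wrist view shows the plate's near end at (287,98)–(363,98) and the board's front edge from (158,15) to (516,0). The folder is on the left and the jar on the right, both well clear.

Run:
```python
from h import *
c=np.load("w1.npz")
for q,z in(((287,98),.063),((363,98),.063),((293,268),.063),((357,268),.063),((158,15),.06),((516,0),.06)):print(q,ray(c,q,z).round(4))
h=cv2.cvtColor(c["image"],cv2.COLOR_RGB2HSV);m=cv2.inRange(h,(105,120,40),(125,255,255));m[:80]=0;m[240:]=0;m[:,:270]=0;m[:,380:]=0
W=np.array([ray(c,p,.063)[:2] for p in cv2.findNonZero(m)[:,0].astype(float)],np.float32);print(cv2.minAreaRect(W))
```

```text
(287, 98) [ 0.523  -0.2221  0.063 ]
(363, 98) [ 0.5319 -0.1648  0.063 ]
(293, 268) [ 0.6684 -0.2443  0.063 ]
(357, 268) [ 0.6773 -0.1873  0.063 ]
(158, 15) [ 0.4526 -0.3033  0.06  ]
(516, 0) [ 0.4824 -0.0493  0.06  ]
((0.5862715244293213, -0.20285528898239136), (0.05767399072647095, 0.11788364499807358), 81.42164611816406)
```

```bash
python3 -m crank '{"travel":[[-0.15,0,0.9],[-0.3,0,1.8],[-0.3,0,2.6],[-0.3,0,2.9],[-0.3,0,3.05]],"turn":[0,0,0,0,0]}' ; for i in 1 2 3; do python3 -m crank '{"travel":[[0,0,0.02],[0,0,0.05],[0,0,0.05]],"turn":[0,0,0]}' ;done
```

```text
clock: 2.73
tcp_pos: [0.6074, -0.2041, 0.0749]
orientation: [-0.002, 0.075, 0.997, 0.001]
wrist_force: [-1.5, -0.4, 0.0]
finger_gap: 0.0001
clock: 2.98
tcp_pos: [0.611, -0.2066, 0.0773]
orientation: [0.001, 0.076, 0.997, -0.0]
wrist_force: [-0.1, 0.2, 0.8]
finger_gap: -0.0002
clock: 3.23
tcp_pos: [0.6104, -0.2068, 0.074]
orientation: [0.001, 0.076, 0.997, -0.0]
wrist_force: [-0.2, -0.4, 0.2]
finger_gap: -0.0002
clock: 3.48
tcp_pos: [0.6099, -0.2066, 0.071]
orientation: [-0.0, 0.076, 0.997, 0.0]
wrist_force: [0.0, -0.2, -0.3]
finger_gap: -0.0001
```

```bash
for i in 1 2 3; do python3 -m crank '{"travel":[[0,0,0.03],[0,0,0.05],[0,0,0.05]],"turn":[0,0,0]}' | grep -E "tcp|force" ;done;  for i in 1 2 ; do python3 -m crank '{"travel":[[0,0,0.02],[0,0,0.02],[0,0,0.02]],"turn":[0,0,0]}' | grep -E "tcp|force" ;done
```

```text
tcp_pos: [0.6099, -0.2066, 0.069]
wrist_force: [-0.4, 1.1, 0.1]
tcp_pos: [0.6099, -0.2066, 0.067]
wrist_force: [-0.2, -0.3, -0.4]
tcp_pos: [0.6099, -0.2066, 0.065]
wrist_force: [1.7, -0.5, 0.7]
tcp_pos: [0.61, -0.2066, 0.0644]
wrist_force: [0.1, -0.2, 0.0]
tcp_pos: [0.61, -0.2066, 0.0636]
wrist_force: [-0.7, -0.1, -0.9]
```

```bash
for i in 1 2 3; do python3 -m crank '{"travel":[[0,0,0.02],[0,0,0.02],[0,0,0.02]],"turn":[0,0,0]}' | grep -E "tcp|force" ;done
```

```text
tcp_pos: [0.6102, -0.2067, 0.0631]
wrist_force: [-1.0, 0.4, 1.8]
tcp_pos: [0.6102, -0.2067, 0.063]
wrist_force: [-1.7, 2.0, 6.6]
tcp_pos: [0.6102, -0.2067, 0.0631]
wrist_force: [-3.7, 2.1, 9.8]
```

```bash
python3 -m crank '{"travel":[[0.1,0,0],[0.3,0,0],[0.5,0,0],[0.7,0,0],[0.7,0,0]],"turn":[0,0,0,0,0]}' | grep -E "tcp|force"
python3 - <<'E'
from workcell import *
from h import *
c=read_camera("wrist");cv2.imwrite("pics/w2.png",c["image"][:,:,::-1])
h=cv2.cvtColor(c["image"],cv2.COLOR_RGB2HSV);m=cv2.inRange(h,(105,120,40),(125,255,255));m[:,:250]=0;m[:,400:]=0;m[260:]=0
p=cv2.findNonZero(m)[:,0];W=np.array([ray(c,q,.063)[:2] for q in p.astype(float)],np.float32);print(cv2.minAreaRect(W));print(cv2.boxPoints(cv2.minAreaRect(W)))
E
```

```text
tcp_pos: [0.5828, -0.2029, 0.0631]
wrist_force: [-1.4, 0.6, 7.8]
((0.5383801460266113, -0.1959950178861618), (0.058357272297143936, 0.0772828534245491), 81.40277099609375)
[[ 0.49581107 -0.21906939]
 [ 0.5722255  -0.2306222 ]
 [ 0.5809492  -0.17292064]
 [ 0.5045348  -0.16136783]]
```

```bash
python3 -m crank '{"travel":[[0.2,0,0],[0.4,0,0],[0.6,0,0],[0.8,0,0],[1.0,0,0]],"turn":[0,0,0,0,0]}' | grep -E "tcp|force"; python3 -m crank '{"travel":[[0.2,0,0],[0.4,0,0],[0.6,0,0],[0.8,0,0],[0.8,0,0]],"turn":[0,0,0,0,0]}' | grep -E "tcp|force";python3 -m crank '{"travel":[[0.15,0,0],[0.3,0,0],[0.4,0,0],[0.4,0,0],[0.4,0,0]],"turn":[0,0,0,0,0]}' | grep -E "tcp|force"
python3 - <<'E'
from workcell import *
from h import *
c=read_camera("top");np.savez("top1.npz",**c)
h=cv2.cvtColor(c["image"],cv2.COLOR_RGB2HSV);m=cv2.inRange(h,(105,120,40),(125,255,255));m[:,:355]=0;m[:,410:]=0;m[260:]=0;m[:160]=0
p=cv2.findNonZero(m)[:,0];W=np.array([ray(c,q,.063)[:2] for q in p.astype(float)],np.float32);print(cv2.minAreaRect(W));print(cv2.boxPoints(cv2.minAreaRect(W)))
c=read_camera("wrist");cv2.imwrite("pics/w3.png",c["image"][:,:,::-1]);np.savez("w3.npz",**c)
E
```

```text
tcp_pos: [0.5448, -0.1973, 0.0631]
wrist_force: [1.6, -1.1, 6.8]
tcp_pos: [0.5117, -0.1922, 0.063]
wrist_force: [-1.5, 0.1, 10.5]
tcp_pos: [0.4967, -0.19, 0.0631]
wrist_force: [-0.8, -0.5, 9.1]
((0.48947545886039734, -0.1846938282251358), (0.05488990992307663, 0.14736750721931458), 78.54401397705078)
[[ 0.41180867 -0.1969573 ]
 [ 0.5562403  -0.22622673]
 [ 0.56714225 -0.17243035]
 [ 0.4227106  -0.14316092]]
```

View pics/w3.png

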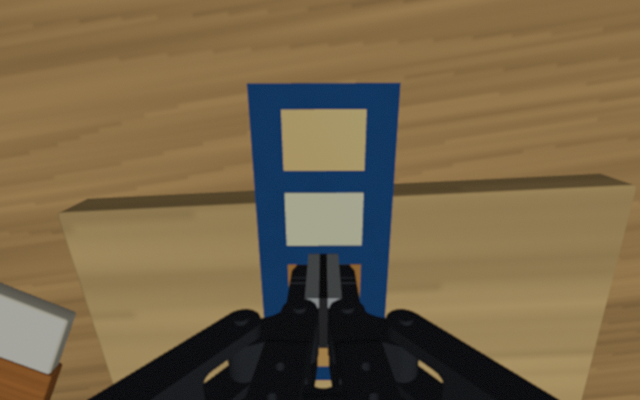

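The plate's end is at (248..400, 84) and the board's front edge crosses it near row 203–210. That is a large overhang with the yaw kept. Now I'll measure it.

```bash
python3 - <<'E'
from h import *
c=np.load("w3.npz")
for q,z in(((248,84),.063),((400,84),.063),((64,213),.06),((632,184),.06)):print(q,ray(c,q,z).round(4))
E
python3 -m crank '{"travel":[[0,0,-0.3],[0,0,-1],[0,0,-1.75],[0,0,-2.5],[0,0,-2.5]],"turn":[0,0,0,0,0]}' 85 40| grep -E "tcp|force"; python3 d.py 0.436 -0.18 0.14 -0.152
```

```text
(248, 84) [ 0.4107 -0.2062  0.063 ]
(400, 84) [ 0.4196 -0.1481  0.063 ]
(64, 213) [ 0.4516 -0.3003  0.06  ]
(632, 184) [ 0.4761 -0.0515  0.06  ]
tcp_pos: [0.4984, -0.1908, 0.1673]
wrist_force: [1.5, 0.2, -0.2]
t 7.72 tcp [ 0.4984 -0.1908  0.1673] yaw -0.152 F [ 1.5  0.2 -0.2] gap 0.0603
travel [1.59, 0.03, 0.67] turn 0.0
```

```bash
python3 -m crank '{"travel":[[0.5,0,0],[1.0,0,0],[1.58,0.03,0],[1.58,0.03,0],[1.58,0.03,0]],"turn":[0,0,0,0,0]}' 85 40| grep -E "tcp|force|gap"; python3 d.py 0.435 -0.18 0.038 -0.152
python3 - <<'E'
from workcell import *
from h import *
c=read_camera("wrist");cv2.imwrite("pics/w4.png",c["image"][:,:,::-1]);np.savez("w4.npz",**c)
E
```

```text
tcp_pos: [0.4323, -0.1781, 0.1612]
wrist_force: [1.3, 0.0, 0.1]
finger_gap: 0.0852
t 8.13 tcp [ 0.4323 -0.1781  0.1612] yaw -0.152 F [1.3 0.  0.1] gap 0.0852
travel [-0.07, -0.04, 3.08] turn -0.0
```

View pics/w4.png

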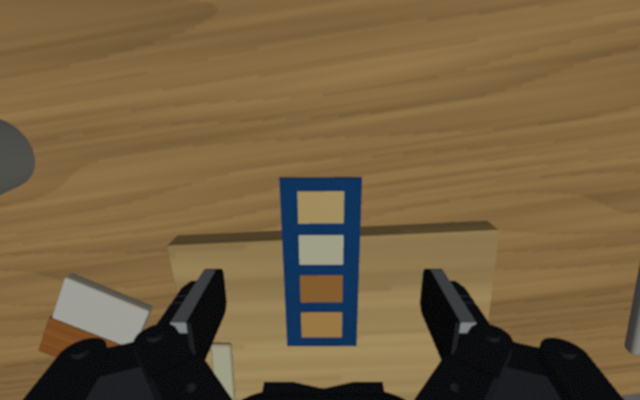

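The plate's end is at (280..361, 178), centred between the fingers (mid ≈322), and the plate is stable on the board. I'll descend and grip.

```bash
python3 - <<'E'
from h import *
c=np.load("w4.npz")
for q,z in(((280,178),.063),((361,178),.063),((170,245),.06),((497,229),.06)):print(q,ray(c,q,z).round(4))
E
python3 -m crank '{"travel":[[-0.07,-0.02,0.7],[-0.07,-0.02,1.4],[-0.07,-0.02,2.1],[-0.07,-0.02,2.6],[-0.07,-0.02,3.05]],"turn":[0,0,0,0,0]}'>/dev/null; python3 -m crank '{"travel":[[0,0,0],[0,0,0],[0,0,0]],"turn":[0,0,0]}'>/dev/null; python3 d.py 0.435 -0.18 0.038 -0.152
```

```text
(280, 178) [ 0.4099 -0.2058  0.063 ]
(361, 178) [ 0.4188 -0.1485  0.063 ]
(170, 245) [ 0.4505 -0.301   0.06  ]
(497, 229) [ 0.4755 -0.0504  0.06  ]
t 8.85 tcp [ 0.4369 -0.1801  0.04  ] yaw -0.152 F [0.1 0.1 0.1] gap 0.0849
travel [0.05, -0.0, 0.05] turn 0.0
```

```bash
for i in 1 2 3; do python3 -m crank '{"travel":[[0,0,0],[0,0,0],[0,0,0],[0,0,0]],"turn":[0,0,0,0]}' 50 30 |grep -E "tcp|force|gap"; done
```

```text
tcp_pos: [0.4368, -0.1802, 0.0404]
wrist_force: [0.4, -0.1, 2.2]
finger_gap: 0.0591
tcp_pos: [0.4368, -0.1802, 0.04]
wrist_force: [1.6, -1.4, 4.8]
finger_gap: 0.0588
tcp_pos: [0.4367, -0.1801, 0.0399]
wrist_force: [2.1, -0.9, 5.5]
finger_gap: 0.0592
```

```bash
for i in 1 2 3; do python3 -m crank '{"travel":[[0,0,0.04],[0,0,0.08],[0,0,0.12],[0,0,0.12]],"turn":[0,0,0,0]}' |grep -E "tcp|force|gap"; done
python3 - <<'E'
from workcell import *
from h import *
c=read_camera("side");np.savez("s5.npz",**c);a=c["image"][215:300,275:415]
d=read_camera("wrist");np.savez("w5.npz",**d)
cv2.imwrite("pics/m5.png",np.vstack([cv2.resize(a,(460,280),interpolation=2),cv2.resize(d["image"],(460,288))])[:,:,::-1])
E
```

```text
tcp_pos: [0.4363, -0.1801, 0.035]
wrist_force: [0.5, -1.3, 6.7]
finger_gap: 0.059
tcp_pos: [0.4363, -0.18, 0.0302]
wrist_force: [0.0, -0.0, 7.7]
finger_gap: 0.059
tcp_pos: [0.4359, -0.1799, 0.0253]
wrist_force: [-1.1, -0.4, 8.3]
finger_gap: 0.0589
```

View pics/m5.png

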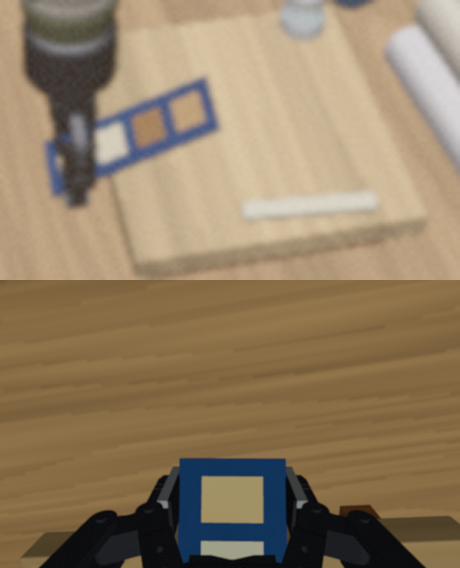

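The side view shows the plate pivoted on the board edge with its far end up and held by the fingers. I'll estimate the tilt.

```bash
cat > tilt.py <<'E'
from model import *
def plate(x,y,z,yaw,t,P):
    Rz=np.array([[np.cos(yaw),-np.sin(yaw),0],[np.sin(yaw),np.cos(yaw),0],[0,0,1]]);Ry=np.array([[np.cos(t),0,-np.sin(t)],[0,1,0],[np.sin(t),0,np.cos(t)]])
    return np.array(P)@(Rz@Ry).T+[x,y,z]
C=[[.075,.03,.003],[.075,-.03,.003],[-.075,.03,.003],[-.075,-.03,.003]]
def fit(c,uv,yaw,x0,idx=(0,1,2,3),w=None,cw=None,uvw=None,idw=()):
    def f(p):
        W=plate(p[0],p[1],p[2],yaw,p[3],C)
        r=(proj(c,W[list(idx)])-uv).ravel()
        if cw is not None:r=np.r_[r,(proj(cw,W[list(idw)])-uvw).ravel()*.7]
        return r
    o=least_squares(f,x0,x_scale=[.01,.01,.01,.1]);return o
E
python3 - <<'E'
from tilt import *
c=np.load("s5.npz");w=np.load("w5.npz")
uv=np.array([[275+a/3.286,215+b/3.294] for a,b in((205,78),(216,127),(47,143),(57,193))])
s=640/460;uvw=np.array([(285*s,(459-280)*400/288),(180*s,(459-280)*400/288)])
o=fit(c,uv,-.152,[.49,-.19,.08,.5],cw=w,uvw=uvw,idw=(2,3));print(o.x.round(4),o.fun.round(1))
print(plate(*o.x[:3],-.152,o.x[3],[[-.075,0,0],[-.045,0,0],[-.052,0,.0015]]).round(4))
E
```

```text
[ 0.4861 -0.1874  0.0674  0.4277] [ 0.2 -0.8  1.2 -0.1 -0.7  0.5 -1.2  1.4  0.2  0.1 -0.   0.1]
[[ 0.4187 -0.1771  0.0363]
 [ 0.4457 -0.1812  0.0488]
 [ 0.4388 -0.1801  0.0472]]
```

```bash
python3 -m crank '{"travel":[[0,0,0.04],[0,0,0.08],[0,0,0.08],[0,0,0.08]],"turn":[0,0,0,0]}' - 40|grep -E "tcp|force|gap"; python3 -m crank '{"travel":[[0,0,-0.1],[0,0,-0.3],[0,0,-0.6],[0,0,-0.95],[0,0,-1.3]],"turn":[0,0,0,0,0]}' |grep -E "tcp|force|gap";python3 -m crank '{"travel":[[0,0,-0.4],[0,0,-0.9],[0,0,-1.6],[0,0,-2.3],[0,0,-3]],"turn":[0,0,0,0,0]}' |grep -E "tcp|force|gap"; python3 d.py 0.40 0.181 0.2 -0.016;python3 - <<'E'
from workcell import *
from h import *
c=read_camera("side");np.savez("s6.npz",**c);a=c["image"][140:300,255:415]
d=read_camera("top");np.savez("t6.npz",**d)
cv2.imwrite("pics/m6.png",cv2.resize(a,(600,600),interpolation=2)[:,:,::-1])
E
```

```text
tcp_pos: [0.4356, -0.1799, 0.0222]
wrist_force: [-1.7, -0.1, 9.0]
finger_gap: 0.0587
tcp_pos: [0.4347, -0.1789, 0.0739]
wrist_force: [0.5, -0.8, -0.6]
finger_gap: 0.0585
tcp_pos: [0.4347, -0.1789, 0.1947]
wrist_force: [0.3, -0.8, -0.8]
finger_gap: 0.0584
t 12.12 tcp [ 0.4347 -0.1789  0.1947] yaw -0.152 F [ 0.3 -0.8 -0.8] gap 0.0584
travel [2.22, 8.76, -0.12] turn -0.136
```

View pics/m6.png

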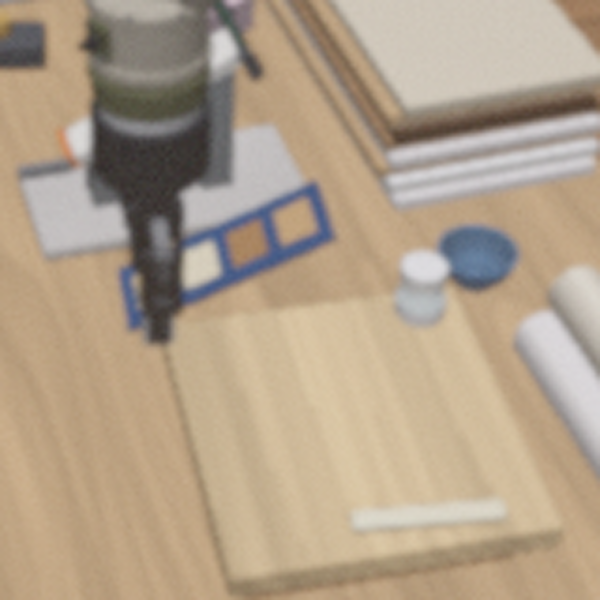

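The plate is lifted clear with its tilt kept. Its corners are at (317,184), (333,238), (121,268) and (131,327) in the crop.

```bash
python3 - <<'E'
from tilt import *
c=np.load("s6.npz")
uv=np.array([[255+a/3.75,140+b/3.75] for a,b in((317,184),(333,238),(121,268),(131,327))])
o=fit(c,uv,-.152,[.49,-.19,.23,.5]);print(o.x.round(4),o.fun.round(1))
print(plate(*o.x[:3],-.152,o.x[3],[[-.075,0,0],[-.0555,0,.0015]]).round(4))
E
python3 -m crank '{"travel":[[0.4,0.8,-0.1],[0.8,1.6,-0.1],[1.1,2.4,-0.1],[1.4,3.3,-0.1],[1.7,4.2,-0.1]],"turn":[0,0,-0.04,-0.08,-0.136]}' >/dev/null;python3 d.py 0.40 0.181 0.2 -0.016
```

```text
[ 0.4928 -0.1619  0.2178  0.4213] [-0.2 -0.1  0.2  0.1  0.   0.2 -0.  -0.2]
[[ 0.4251 -0.1515  0.1872]
 [ 0.4421 -0.1541  0.1965]]
t 12.63 tcp [ 0.3922 -0.0018  0.1968] yaw -0.015 F [ 0.2  0.5 -0.6] gap 0.059
travel [-0.13, 4.57, -0.08] turn 0.001
```

```bash
cat >> tilt.py <<'E'
def fitg(c,uv,tcp,yaw):  # plate held at the TCP's x,y: s = grip to end, h = grip point above TCP, tilt
    def f(p):
        g=np.array([-.075+p[0],0,.0015]);W=plate(0,0,0,yaw,p[2],C+[g.tolist()]);W=W-W[-1]+np.array(tcp)+[0,0,p[1]]
        return (proj(c,W[:4])-uv).ravel()
    return least_squares(f,[.02,.022,.5],x_scale=[.01,.01,.1])
E
python3 - <<'E'
from tilt import *
for n,uv,tcp in(("s6",[[255+a/3.75,140+b/3.75] for a,b in((317,184),(333,238),(121,268),(131,327))],[.4347,-.1789,.1947]),("s5",[[275+a/3.286,215+b/3.294] for a,b in((205,78),(216,127),(47,143),(57,193))],[.4359,-.1799,.0253])):
    o=fitg(np.load(n+".npz"),np.array(uv),tcp,-.152);print(n,o.x.round(4),o.fun.round(1))
E
python3 -m crank '{"travel":[[0,0.9,-0.1],[0,1.8,-0.1],[0,2.7,-0.1],[0,3.6,-0.1],[-0.1,4.5,-0.1]],"turn":[0,0,0,0,0]}' >/dev/null;python3 -m crank '{"travel":[[0,0.07,0],[0,0.07,0],[0,0.07,0]],"turn":[0,0,0]}' >/dev/null;python3 d.py 0.4556 0.181 0.109 -0.016
python3 - <<'E'
from workcell import *
from h import *
c=read_camera("side");np.savez("s7.npz",**c);a=c["image"][90:230,230:390]
d=read_camera("top");np.savez("t7.npz",**d);b=d["image"][170:270,195:295]
cv2.imwrite("pics/m7.png",np.vstack([cv2.resize(a,(343,300),interpolation=2),cv2.resize(b,(343,300),interpolation=2)])[:,:,::-1])
E
```

```text
s6 [0.0203 0.0236 0.426 ] [ 0.4 -0.7  1.  -0.1 -0.7  0.5 -0.7  0.5]
s5 [0.0196 0.0218 0.4221] [ 0.4 -0.9  1.4 -0.2 -0.6  0.2 -1.2  1.1]
t 13.3 tcp [0.3997 0.1793 0.2008] yaw -0.015 F [-0.3 -0.7 -0.6] gap 0.0587
travel [-1.4, 0.07, 2.29] turn 0.001
```

```bash
python3 -m crank '{"travel":[[-0.3,0.05,0.5],[-0.6,0.05,1.0],[-1.0,0.06,1.5],[-1.4,0.06,2.0],[-1.4,0.06,2.27]],"turn":[0,0,0,0,0]}' |grep -E "force";python3 -m crank '{"travel":[[0,0,0],[0,0,0],[0,0,0]],"turn":[0,0,0]}' >/dev/null;python3 d.py 0.4806 0.181 0.0655 -0.016
python3 - <<'E'
from workcell import *
from h import *
c=read_camera("side");np.savez("s7.npz",**c);a=c["image"][90:200,240:360]
d=read_camera("top");np.savez("t7.npz",**d);b=d["image"][165:265,195:295]
cv2.imwrite("pics/m7.png",np.hstack([cv2.resize(a,(400,367),interpolation=2),cv2.resize(b,(400,367),interpolation=2)])[:,:,::-1])
E
```

```text
wrist_force: [0.8, 0.3, -1.0]
t 14.07 tcp [0.4569 0.1801 0.1116] yaw -0.017 F [ 0.6 -0.1 -0.9] gap 0.0586
travel [-0.59, 0.03, 1.15] turn -0.001
```

View pics/m7.png

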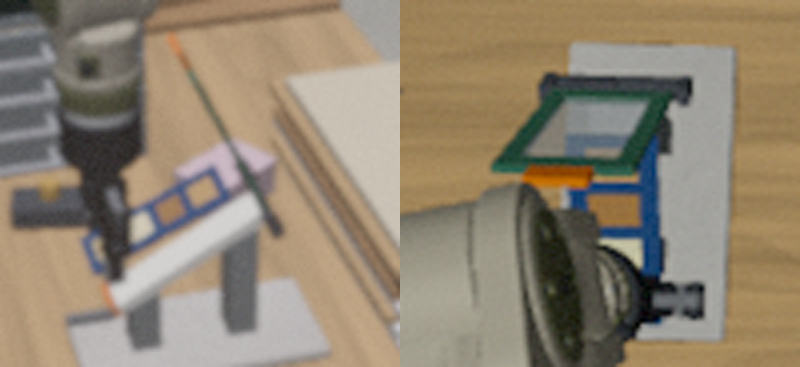

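The plate is parallel to and above the bed, straddled by the fingers, with the cover clear. I'll descend along the bed normal.

```bash
python3 -m crank '{"travel":[[-0.12,0.02,0.2],[-0.25,0.02,0.45],[-0.37,0.02,0.7],[-0.48,0.02,0.9],[-0.48,0.02,0.9]],"turn":[0,0,0,0,0]}' |grep -E "force|tcp";python3 -m crank '{"travel":[[0,0,0],[-0.02,0,0.04],[-0.04,0,0.08],[-0.06,0,0.12],[-0.06,0,0.12]],"turn":[0,0,0,0,0]}'|grep -E "force|tcp";python3 d.py 0.4815 0.181 0.0655 -0.016
```

```text
tcp_pos: [0.4757, 0.1812, 0.0726]
wrist_force: [0.2, -0.5, 0.1]
tcp_pos: [0.4784, 0.1815, 0.0702]
wrist_force: [-0.6, -0.1, 0.9]
t 15.0 tcp [0.4784 0.1815 0.0702] yaw -0.016 F [-0.6 -0.1  0.9] gap 0.0589
travel [-0.08, -0.01, 0.12] turn 0.0
```

```bash
for i in 1 2 3; do python3 -m crank '{"travel":[[-0.02,0,0.02],[-0.03,0,0.05],[-0.03,0,0.05]],"turn":[0,0,0]}'|grep -E "force|tcp"; done;python3 d.py 0.4815 0.181 0.0655 -0.016
python3 - <<'E'
from workcell import *
from h import *
c=read_camera("wrist");np.savez("w8.npz",**c);cv2.imwrite("pics/w8.png",c["image"][:,:,::-1])
d=read_camera("side");np.savez("s8.npz",**d);a=d["image"][120:210,245:345]
cv2.imwrite("pics/m8.png",np.vstack([cv2.resize(c["image"],(480,300)),cv2.resize(a,(333,300),interpolation=2)[:,:,:].copy() if 0 else cv2.resize(a,(480,300),interpolation=2)])[:,:,::-1])
E
```

```text
tcp_pos: [0.4798, 0.1815, 0.0683]
wrist_force: [-1.6, 0.2, 1.5]
tcp_pos: [0.4811, 0.1814, 0.066]
wrist_force: [0.1, -0.2, 0.5]
tcp_pos: [0.4817, 0.1815, 0.0648]
wrist_force: [-5.6, 0.8, 9.0]
t 15.75 tcp [0.4817 0.1815 0.0648] yaw -0.016 F [-5.6  0.8  9. ] gap 0.0586
travel [0.0, -0.01, -0.02] turn 0.0
```

View pics/m8.png

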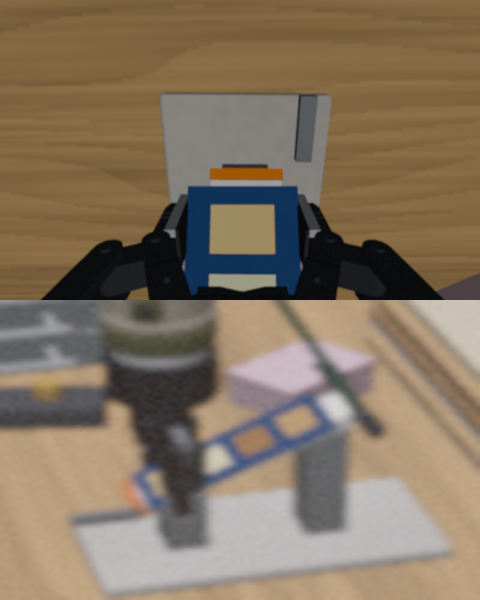

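The wrist view shows the plate's end at (188..298, 187), the lip at (210..283, ~174), and a small white gap between them. The side view shows the plate lying along the bed. I'll compute the offset and gap.

Run:
```python
from model import *
c=np.load("w8.npz");k=640/480
im=c["image"];h=cv2.cvtColor(im,cv2.COLOR_RGB2HSV)
o=cv2.inRange(h,(5,180,120),(18,255,255));o[:200]=0;o[260:]=0;n,l,st,ce=cv2.connectedComponentsWithStats(o);i=1+np.argmax(st[1:,4]);x,y,w_,h_,a=st[i];print("lip px",x,x+w_,y,y+h_)
b=cv2.inRange(h,(105,120,40),(125,255,255))
for r in(252,260,275):
    q=np.flatnonzero(b[r]);q=q[(q>200)&(q<430)];print(r,q.min(),q.max())
print([int(np.flatnonzero(b[200:300,u])[0]+200) for u in(270,300,320,350,380)])
# lip top (z .005 in bed) ends, plate top end corners
L=ray(c,(x,y+h_-1),.0793);R=ray(c,(x+w_,y+h_-1),.0793);print("lip inner top corners",L.round(4),R.round(4),((L+R)/2).round(4))
z=.075+.005*.5+.003*.866
P=ray(c,(188*k,187*k),z);Q=ray(c,(298*k,187*k),z);print("plate end",P.round(4),Q.round(4),((P+Q)/2).round(4))
```

```text
lip px 280 377 224 239
252 252 395
260 250 396
275 250 396
[249, 249, 249, 249, 249]
lip inner top corners [0.4575 0.1644 0.0793] [0.4582 0.2035 0.0793] [0.4579 0.184  0.0793]
plate end [0.462  0.1524 0.0801] [0.463  0.2117 0.0801] [0.4625 0.1821 0.0801]
```

```bash
python3 -m crank '{"travel":[[0.04,0,-0.07],[0.06,0.03,-0.07],[0.07,0.05,-0.05],[0.05,0.05,-0.02],[0.04,0.05,0]],"turn":[0,0,0,0,0]}'|grep -E "force|tcp";python3 -m crank '{"travel":[[0,0,0],[0,0,0.01],[0,0,0.01]],"turn":[0,0,0]}'|grep -E "force|tcp"
cat > chk.py <<'E'
from workcell import *
from h import *
import sys
c=read_camera("wrist");np.savez(sys.argv[1],**c);cv2.imwrite("pics/%s.png"%sys.argv[1],c["image"][:,:,::-1])
h=cv2.cvtColor(c["image"],cv2.COLOR_RGB2HSV)
o=cv2.inRange(h,(5,180,120),(18,255,255));o[:200]=0;o[260:]=0;n,l,st,ce=cv2.connectedComponentsWithStats(o);i=1+np.argmax(st[1:,4]);x,y,w,hh,a=st[i]
b=cv2.inRange(h,(105,120,40),(125,255,255));q=np.flatnonzero(b[262]);q=q[(q>200)&(q<430)]
print("lip",x,x+w,y,y+hh,"mid",x+w/2,"plate",q.min(),q.max(),"mid",(q.min()+q.max())/2,"end row",[int(np.flatnonzero(b[200:300,u])[0]+200) for u in(270,320,380)])
E
python3 chk.py w9
```

```text
tcp_pos: [0.4807, 0.1836, 0.0642]
wrist_force: [-4.8, -0.1, 11.9]
tcp_pos: [0.4807, 0.1836, 0.0642]
wrist_force: [-2.4, 0.4, 6.7]
lip 275 372 227 242 mid 323.5 plate 250 396 mid 323.0 end row [249, 249, 249]
```

```bash
python3 -m crank '{"travel":[[0,0,-0.01],[0,0,-0.02],[0,0,-0.02],[0,0,-0.02],[0,0,-0.02]],"turn":[0,0,0,0,0]}' 76|grep -E "force|tcp|gap";python3 -m crank '{"travel":[[0,0,0],[0,0,0],[0,0,0]],"turn":[0,0,0]}'|grep -E "force|tcp|gap"; python3 chk.py w10
python3 -m crank '{"travel":[[0.1,0,-0.2],[0.3,0,-0.5],[0.6,0,-1],[0.9,0,-1.5],[1.2,0,-2]],"turn":[0,0,0,0,0]}'|grep -E "force|tcp|gap"; python3 -m crank '{"travel":[[0.3,0,-0.5],[0.5,0,-1],[0.6,0,-1.5],[0.6,0,-2],[0.6,0,-2]],"turn":[0,0,0,0,0]}'|grep -E "force|tcp|gap"; python3 d.py
python3 - <<'E'
from workcell import *
from h import *
c=read_camera("wrist");np.savez("w11.npz",**c)
d=read_camera("side");np.savez("s11.npz",**d);a=d["image"][85:205,245:365]
t=read_camera("top");np.savez("t11.npz",**t);b=t["image"][165:265,195:295]
cv2.imwrite("pics/m11.png",np.vstack([np.hstack([cv2.resize(a,(300,300),interpolation=2),cv2.resize(b,(300,300),interpolation=2)]),cv2.resize(c["image"],(480,300))[:,:].copy() if 0 else cv2.copyMakeBorder(cv2.resize(c["image"],(480,300)),0,0,0,120,0)])[:,:,::-1])
E
```

```text
tcp_pos: [0.4804, 0.1834, 0.0642]
wrist_force: [-0.4, 0.5, -0.0]
finger_gap: 0.0757
tcp_pos: [0.4804, 0.1835, 0.0645]
wrist_force: [0.5, 0.1, 0.3]
finger_gap: 0.0759
lip 276 372 227 242 mid 324.0 plate 251 395 mid 323.0 end row [244, 244, 244]
tcp_pos: [0.4314, 0.1841, 0.1457]
wrist_force: [-0.1, 0.7, 0.2]
finger_gap: 0.076
tcp_pos: [0.4098, 0.1852, 0.2291]
wrist_force: [1.0, -0.3, 0.7]
finger_gap: 0.0758
t 18.12 tcp [0.4098 0.1852 0.2291] yaw -0.015 F [ 1.  -0.3  0.7] gap 0.0758
```

View pics/m11.png

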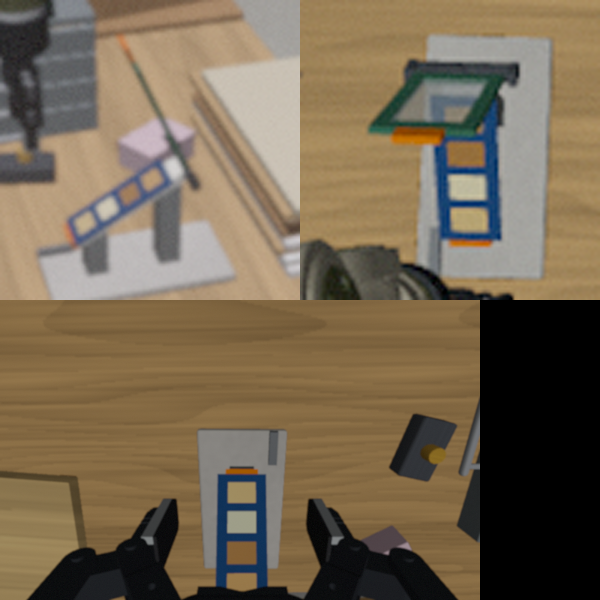

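The plate lies flat and centred on the bed with its lower end close to the lip. Next I'll locate the tab numerically and plan the closing arc.

```bash
cat > tab.py <<'E'
from model import *
def orange(c,x0,x1,y0,y1):
    h=cv2.cvtColor(c["image"],cv2.COLOR_RGB2HSV);o=cv2.inRange(h,(4,150,110),(20,255,255));m=np.zeros_like(o);m[y0:y1,x0:x1]=o[y0:y1,x0:x1]
    n,l,st,ce=cv2.connectedComponentsWithStats(m);return [(st[i].tolist(),ce[i].round(1).tolist()) for i in range(1,n) if st[i,4]>5]
E
python3 - <<'E'
from tab import *
t=np.load("t11.npz");s=np.load("s11.npz")
a=orange(t,200,290,190,260);b=orange(s,250,340,90,190);print(a,b)
X=tri([t,s],[a[0][1],b[0][1]]);print("tab",X.round(4))
p=[.4597,.184,-.016];H=b2w(p,[.175,0,.012])[0];print("hinge",H.round(4),"r",np.linalg.norm((X-H)[[0,2]]).round(4),"e",np.degrees(np.arctan2(X[2]-H[2],H[0]-X[0])).round(1))
for e in(60,50,40,30,20,10,0,-10,-20,-30):
    r=np.radians(e);q=H+[-.168*np.cos(r)+.004*np.sin(r)+.011*np.clip(e/15,-1,1),0,.168*np.sin(r)+.004*np.cos(r)];print(e,q.round(3))
E
python3 d.py 0.41 0.06 0.30 -0.016; python3 d.py 0.605 0.06 0.30 -0.016;  python3 d.py 0.605 0.184 0.30 -0.016
```

```text
[([225, 207, 18, 6, 86], [233.4, 210.0]), ([245, 213, 11, 7, 64], [250.2, 215.9]), ([245, 245, 13, 2, 26], [251.0, 245.5])] []
t 18.27 tcp [0.4082 0.1846 0.2245] yaw -0.016 F [ 0.4 -0.  -0.6] gap 0.0761
travel [-0.09, -3.11, -1.89] turn 0.0
t 18.27 tcp [0.4082 0.1846 0.2245] yaw -0.016 F [ 0.4 -0.  -0.6] gap 0.0761
travel [-4.97, -3.04, -1.89] turn 0.0
t 18.27 tcp [0.4082 0.1846 0.2245] yaw -0.016 F [ 0.4 -0.  -0.6] gap 0.0761
travel [-4.92, 0.06, -1.88] turn 0.0Traceback (most recent call last):
  File "<stdin>", line 4, in <module>
IndexError: list index out of range
```

```bash
python3 - <<'E'
from tab import *
t=np.load("t11.npz");s=np.load("s11.npz")
a=(233.4,210.0)
X=tri([t,s],[a,(294.3,102)]);print("tab",X.round(4),proj(t,X)-a,proj(s,X))
p=[.4597,.184,-.016];H=b2w(p,[.175,0,.012])[0];print("hinge",H.round(4),"r",np.linalg.norm((X-H)[[0,2]]).round(4),"e",np.degrees(np.arctan2(X[2]-H[2],H[0]-X[0])).round(1))
for e in(60,50,40,30,20,10,0,-10,-20,-30):
    r=np.radians(e);q=H+[-.168*np.cos(r)+.004*np.sin(r)+.011*np.clip(e/15,-1,1),0,.168*np.sin(r)+.004*np.cos(r)];print(e,q.round(3))
E
python3 -m crank '{"travel":[[0,-0.6,-0.4],[0,-1.3,-0.8],[0,-2,-1.3],[0,-2.6,-1.6],[-0.09,-3.11,-1.9]],"turn":[0,0,0,0,0]}' 0 20 |grep -E "force|tcp"
python3 -m crank '{"travel":[[-0.9,0,0],[-1.8,0,0],[-2.7,0,0],[-3.6,0,0],[-4.5,0.05,0]],"turn":[0,0,0,0,0]}' |grep -E "force|tcp";python3 d.py 0.60 0.184 0.30 -0.016
```

```text
tab [0.5364 0.1817 0.3429] [[-0.17878116  0.63480775]] [[294.78586744 101.98168135]]
hinge [0.6052 0.1817 0.1729] r 0.1834 e 68.0
60 [0.536 0.182 0.32 ]
50 [0.511 0.182 0.304]
40 [0.49  0.182 0.284]
30 [0.473 0.182 0.26 ]
20 [0.46  0.182 0.234]
10 [0.448 0.182 0.206]
0 [0.437 0.182 0.177]
-10 [0.432 0.182 0.148]
-20 [0.435 0.182 0.119]
-30 [0.447 0.182 0.092]
tcp_pos: [0.409, 0.0588, 0.3002]
wrist_force: [0.5, -0.3, -0.2]
tcp_pos: [0.5912, 0.0588, 0.2987]
wrist_force: [0.8, 0.3, 0.7]
t 19.1 tcp [0.5912 0.0588 0.2987] yaw -0.017 F [0.8 0.3 0.7] gap -0.0001
travel [-0.17, 3.13, -0.03] turn -0.001
```

```bash
python3 -m crank '{"travel":[[-0.2,0.7,-0.2],[-0.2,1.4,-0.4],[-0.2,2.1,-0.5],[-0.2,2.8,-0.5],[-0.2,3.08,-0.5]],"turn":[0,0,0,0,0]}' |grep -E "force|tcp"
python3 -m crank '{"travel":[[0.3,0,0],[0.6,0,0],[0.8,0,0],[0.8,0,0],[0.8,0,0]],"turn":[0,0,0,0,0]}' |grep -E "force|tcp";python3 d.py 0.536 0.182 0.32 -0.016;python3 d.py 0.511 0.182 0.304 -0.016
```

```text
tcp_pos: [0.5996, 0.1853, 0.3186]
wrist_force: [-0.1, 0.5, -0.4]
tcp_pos: [0.5679, 0.1825, 0.3203]
wrist_force: [-0.6, -0.2, -0.3]
t 19.93 tcp [0.5679 0.1825 0.3203] yaw -0.016 F [-0.6 -0.2 -0.3] gap 0.0002
travel [0.8, -0.02, 0.01] turn -0.0
t 19.93 tcp [0.5679 0.1825 0.3203] yaw -0.016 F [-0.6 -0.2 -0.3] gap 0.0002
travel [1.42, -0.03, 0.41] turn -0.0
```

```bash
python3 -m crank '{"travel":[[0.4,0,0],[0.8,0,0.01],[1.1,-0.02,0.2],[1.42,-0.03,0.41],[1.42,-0.03,0.41]],"turn":[0,0,0,0,0]}' |grep -E "force|tcp"
python3 -m crank '{"travel":[[0.27,0,0.25],[0.53,0,0.5],[0.74,0,0.8],[0.95,0,1.1],[0.95,0,1.1]],"turn":[0,0,0,0,0]}' |grep -E "force|tcp"; python3 d.py 0.46 0.182 0.234 -0.016
python3 - <<'E'
from workcell import *
from tab import *
t=read_camera("top");np.savez("t12.npz",**t);print(orange(t,200,290,190,260))
s=read_camera("side");np.savez("s12.npz",**s);print(orange(s,250,340,80,190))
E
```

```text
tcp_pos: [0.5094, 0.182, 0.303]
wrist_force: [-0.6, 0.2, 0.1]
tcp_pos: [0.472, 0.1826, 0.2584]
wrist_force: [-1.0, -0.0, 0.0]
t 20.77 tcp [0.472  0.1826 0.2584] yaw -0.016 F [-1. -0.  0.] gap -0.0004
travel [0.3, -0.02, 0.61] turn -0.0
[([241, 246, 17, 6, 33], [246.7, 247.8])]
[([266, 126, 7, 7, 27], [268.7, 129.3])]
```

```bash
python3 -m crank '{"travel":[[0.15,0,0.3],[0.3,0,0.61],[0.45,0,0.96],[0.6,0,1.31],[0.6,0,1.31]],"turn":[0,0,0,0,0]}' |grep -E "force|tcp"
python3 -m crank '{"travel":[[0.14,0,0.36],[0.28,0,0.72],[0.34,0,1.1],[0.4,0,1.45],[0.4,0,1.45]],"turn":[0,0,0,0,0]}' |grep -E "force|tcp"; python3 d.py 0.435 0.182 0.119 -0.016
python3 - <<'E'
from workcell import *
from tab import *
s=read_camera("side");np.savez("s13.npz",**s);print(orange(s,240,340,80,210))
E
```

```text
tcp_pos: [0.4486, 0.1832, 0.2063]
wrist_force: [-0.4, -0.2, -0.1]
tcp_pos: [0.4331, 0.1835, 0.1487]
wrist_force: [0.2, -0.4, -0.4]
t 21.7 tcp [0.4331 0.1835 0.1487] yaw -0.016 F [ 0.2 -0.4 -0.4] gap -0.0002
travel [-0.05, -0.04, 0.74] turn -0.0
[([263, 163, 4, 3, 7], [264.7, 163.9])]
```

```bash
python3 -m crank '{"travel":[[-0.02,0,0.35],[-0.05,0,0.74],[-0.2,0,1.0],[-0.3,0,1.25],[-0.3,0,1.25]],"turn":[0,0,0,0,0]}' |grep -E "force|tcp"
python3 -m crank '{"travel":[[0,0,0],[0,0,0.05],[0,0,0.05]],"turn":[0,0,0]}' |grep -E "force|tcp"
python3 - <<'E'
from workcell import *
from tab import *
s=read_camera("side");np.savez("s14.npz",**s);print(orange(s,240,340,80,210))
H=np.array([.6052,.1817,.1729])
for e in(0,-10,-15,-20,-25,-30):
    r=np.radians(e);q=H+[-.175*np.cos(r),0,.175*np.sin(r)];print(e,proj(s,q).round(1))
E
```

```text
tcp_pos: [0.4463, 0.1834, 0.0987]
wrist_force: [-0.4, 0.2, 0.4]
tcp_pos: [0.4456, 0.1837, 0.0981]
wrist_force: [-0.5, -0.6, 0.1]
[([269, 175, 4, 3, 11], [270.6, 176.1])]
0 [[262.8 155.4]]
-10 [[264.1 163.2]]
-15 [[265.4 166.9]]
-20 [[267.  170.3]]
-25 [[269.  173.6]]
-30 [[271.3 176.6]]
```

```bash
for i in 1 2 3 4 5; do python3 -m crank '{"travel":[[0,0,0.03],[0,0,0.05],[0,0,0.05]],"turn":[0,0,0]}' |grep -E "force|tcp"; done
```

```text
tcp_pos: [0.4453, 0.1837, 0.0958]
wrist_force: [0.2, 0.4, 0.5]
tcp_pos: [0.4451, 0.1836, 0.0936]
wrist_force: [0.7, -0.0, 0.8]
tcp_pos: [0.4451, 0.1836, 0.0915]
wrist_force: [0.2, 0.8, -0.5]
tcp_pos: [0.4451, 0.1835, 0.0895]
wrist_force: [-0.8, -0.2, -0.1]
tcp_pos: [0.4454, 0.1836, 0.0878]
wrist_force: [-0.8, 0.6, 1.5]
```

```bash
for i in 1 2 3 4; do python3 -m crank '{"travel":[[0,0,0.03],[0,0,0.03],[0,0,0.03]],"turn":[0,0,0]}' |grep -E "force|tcp"; done
python3 - <<'E'
from workcell import *
from tab import *
s=read_camera("side");np.savez("s15.npz",**s);print(orange(s,240,340,80,210))
E
```

```text
tcp_pos: [0.4455, 0.1836, 0.0875]
wrist_force: [-2.6, -1.7, 9.0]
tcp_pos: [0.4457, 0.1837, 0.0872]
wrist_force: [-4.6, -1.0, 16.6]
tcp_pos: [0.4458, 0.1837, 0.0869]
wrist_force: [-7.4, -2.2, 23.1]
tcp_pos: [0.4459, 0.1837, 0.0866]
wrist_force: [-10.5, -2.7, 32.1]
[([271, 177, 3, 3, 8], [272.1, 178.1])]
```

A firm stop at z = 0.0875 matches the outer face of a shut cover (predicted 0.088). I'll retreat and verify.

```bash
python3 -m crank '{"travel":[[0,0,-0.15],[0,0,-0.5],[0,0,-1.2],[0,0,-2],[0,0,-2.9]],"turn":[0,0,0,0,0]}' |grep -E "force|tcp"
python3 -m crank '{"travel":[[0,-0.8,-0.3],[0,-1.6,-0.6],[0.2,-2.5,-0.6],[0.4,-3.4,-0.6],[0.6,-4.2,-0.6]],"turn":[0,0,0,0,0]}' |grep -E "force|tcp"
python3 -m crank '{"travel":[[0,0,0],[0,0,0],[0,0,0]],"turn":[0,0,0]}' |grep -E "force|tcp"
python3 - <<'E'
from workcell import *
from tab import *
s=read_camera("side");t=read_camera("top");np.savez("s16.npz",**s);np.savez("t16.npz",**t)
print(orange(s,240,340,80,210),orange(t,200,290,190,270))
X=tri([t,s],[orange(t,200,290,190,270)[-1][1],orange(s,240,340,80,210)[-1][1]]);print("tab",X)
p=[.4597,.184,-.016]
for deg in(0,3,6,10):
    th=np.radians(deg);Q=b2w(p,[cov(th,.165,.04,.003),cov(th,.165,-.04,.003),cov(th,0,-.04,.003),cov(th,.175,0,.003)]);print(deg,proj(t,Q).round(1).tolist(),proj(s,Q).round(1).tolist())
for n,c,w in(("top",t,(200,290,170,260)),("side",s,(250,345,90,200))):
    h=cv2.cvtColor(c["image"],cv2.COLOR_RGB2HSV);g=cv2.inRange(h,(70,70,25),(92,255,200));m=np.zeros_like(g);m[w[2]:w[3],w[0]:w[1]]=g[w[2]:w[3],w[0]:w[1]];q=cv2.findNonZero(m);print(n,"green",len(q),cv2.boxPoints(cv2.minAreaRect(q)).round(1).tolist())
    b=cv2.inRange(h,(105,80,30),(125,255,255));q=cv2.findNonZero(b[w[2]:w[3],w[0]:w[1]]);print("blue",None if q is None else (len(q),(q[:,0].mean(0)+[w[0],w[2]]).round(1)))
# other objects: change from the start
for n,c in(("top",t),("side",s)):
    d=cv2.absdiff(c["image"],np.load(n+"0.npz")["image"]).max(2);d=cv2.morphologyEx((d>40).astype(np.uint8),cv2.MORPH_OPEN,np.ones((3,3)));k,l,st,ce=cv2.connectedComponentsWithStats(d);print(n,[x.tolist() for x in st[1:] if x[4]>25])
E
```

```text
tcp_pos: [0.4439, 0.1833, 0.1989]
wrist_force: [0.2, 0.4, 0.2]
tcp_pos: [0.4181, 0.0145, 0.2231]
wrist_force: [1.2, -0.2, 0.3]
tcp_pos: [0.4186, 0.016, 0.2228]
wrist_force: [0.1, -0.2, 0.2]
[([270, 175, 4, 5, 18], [271.5, 176.8])] [([245, 244, 13, 6, 75], [250.8, 246.5])]
tab [0.45501365 0.18439349 0.08234847]
0 [[236.3, 244.2], [264.4, 244.8], [262.4, 191.2], [250.5, 247.6]] [[270.5, 167.1], [276.0, 181.0], [319.2, 152.9], [270.6, 175.6]]
3 [[235.7, 245.7], [264.0, 246.3], [262.4, 191.1], [250.0, 249.1]] [[269.2, 165.4], [274.6, 179.3], [319.2, 152.9], [269.3, 173.8]]
6 [[235.0, 247.0], [263.6, 247.6], [262.4, 191.1], [249.4, 250.5]] [[268.1, 163.6], [273.5, 177.5], [319.2, 152.8], [268.0, 171.9]]
10 [[234.2, 248.5], [263.0, 249.1], [262.4, 191.0], [248.7, 252.2]] [[266.7, 161.1], [272.0, 175.0], [319.3, 152.8], [266.5, 169.2]]
top green 584 [[233.89999389648438, 191.0], [262.6000061035156, 190.10000610351562], [264.20001220703125, 243.0], [235.5, 243.89999389648438]]
blue None
side green 14 [[276.1000061035156, 174.8000030517578], [311.1000061035156, 143.89999389648438], [317.79998
[... 235 characters left out ...]
07], [255, 306, 69, 94, 2640], [0, 346, 106, 54, 3055], [323, 353, 9, 11, 74], [328, 368, 4, 11, 39], [0, 372, 13, 11, 94], [283, 375, 49, 25, 843], [217, 396, 24, 4, 69]]
side [[0, 0, 78, 219, 7140], [27, 0, 26, 65, 580], [47, 0, 5, 6, 28], [55, 0, 94, 209, 7453], [173, 0, 40, 23, 718], [207, 0, 44, 24, 782], [247, 0, 38, 33, 758], [270, 0, 6, 5, 27], [73, 5, 21, 16, 196], [51, 7, 16, 17, 206], [140, 13, 40, 87, 1636], [227, 22, 19, 6, 87], [244, 32, 40, 63, 1518], [48, 38, 7, 20, 77], [51, 66, 6, 12, 38], [267, 81, 12, 7, 65], [256, 97, 6, 8, 32], [254, 113, 7, 7, 37], [262, 113, 19, 7, 75], [254, 122, 65, 61, 1196], [139, 182, 21, 44, 668], [78, 212, 47, 30, 930], [329, 244, 56, 21, 651]]
```

Run:
```python
from h import *
t=np.load("t16.npz")["image"]
for r in(200,212,222,232,240):print(r,[tuple(int(v) for v in t[r,u]) for u in range(238,262,3)])
```

```text
200 [(89, 109, 107), (134, 150, 161), (151, 155, 157), (150, 155, 158), (150, 155, 156), (148, 155, 160), (134, 149, 160), (89, 116, 114)]
212 [(40, 85, 64), (136, 150, 161), (152, 155, 153), (154, 153, 150), (156, 156, 153), (154, 154, 156), (144, 152, 160), (111, 132, 136)]
222 [(37, 87, 70), (137, 150, 163), (133, 146, 159), (134, 149, 160), (133, 147, 160), (134, 148, 160), (134, 146, 158), (116, 137, 143)]
232 [(50, 96, 77), (130, 144, 154), (130, 147, 158), (133, 149, 161), (132, 146, 157), (131, 147, 159), (133, 147, 160), (139, 152, 164)]
240 [(48, 94, 75), (51, 97, 76), (51, 94, 75), (51, 95, 77), (45, 94, 73), (47, 92, 76), (48, 93, 75), (49, 98, 74)]
```

Run:
```python
from workcell import *
print(get_state()["clock"]);print(hand_in())
```

```text
25.95
the job is handed in; nothing more can be done
None
```

The job is done and handed in at 25.95 s of the 67 s limit; `hand_in()` gives no verdict, so what follows rests on my own measurements.

**What I did**
- I dragged the plate with closed fingertips, pressing with about 7–10 N, until it overhung the front edge by about 50 mm.
- I gripped the overhang by its long sides and pivoted the plate against the board edge to about the bed's slope.
- I lifted it, set it down on the bed and let go, then pushed the cover down until it stopped.

**Last checks**
- **Plate:** it was centred on the lip to within about 0.5 mm. On release the plate's end moved a few mm in the image towards the lip, leaving it close to or against it.
- **Cover:** the fingertips met a hard stop at z = 0.0875 m, against a predicted 0.088 m for shut. The frame's lower edge in the top view also matches 0° rather than 3° or more.
- **Other objects:** comparing the top view with the start showed changes only at the plate, the viewer and the arm. In the side view the arm hides part of the scene, so that check was partial. The robot ended clear of everything.

**Checks that failed or disagreed**
- The last push on the cover reached about 32 N vertically at the fingertips, more than was needed.
- The blue-colour search found nothing under the cover, because the window is hazy. The pixel tints there do show the plate and its swatches in place.
- The tilt came out at about 24–25° from the side view, both before and after the lift, against the 30° slope. The plate lay flat once it was on the bed.

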